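Seat the gauge rod against the sprung stop of the V-groove comparator

ROBOT

A 6-joint arm with a two-finger parallel gripper is mounted at the origin on a cart in front of the work surface, level with it; the furniture and walls round the work are solid. World frame = base frame: x ahead of the robot, y to its left, z up, the work surface at z = 0. Lengths are in m, angles in rad, forces in N, time in s.
With the tool pointing down it reaches from about 0.35 to 0.875 m from the base axis. Payload 15.5 kg.
Tool frame: the origin (TCP) lies at the very end of the fingers, on their centre line; the grasp point (between the pads) lies ctrl.pinch_z behind it (ctrl.pinch_z is the distance from the TCP to the grasp point, in m); z points along the fingers, y is the line along which they close (so a half turn about z gives the same grasp; the last joint's range is limited). The gripper opens to 85 mm and grips with 20 to 120 N. Pads are 22 mm wide; open, the fingers measure 114 mm over their backs; the gripper's body (76 mm by 85 mm) begins 54 mm behind the grasp point. The pads swing forward as they close: fully open they stand 13 mm farther back than shut.
Start: joints at [-1.226, 0.494, 1.345, -0, 1.302, -0.096], TCP at [0.266, -0.566, 0.231] pointing down, gripper open.
Joint ranges: [-2.91, 2.91], [-0.82, 2.16], [0.22, 2.67], [-1.22, 4.37], [0.12, 2.79], [-3.08, 3.08]. Speed limits (rad/s): [1.89, 1.89, 2.57, 3.01, 3.01, 3.01].

INTERFACE

Orientations are given as a rotation vector (axis times angle).
In Python, from cell import ctrl gives the robot as it stands. Calls block until the motion is done:
- ctrl.move_pose(position, orientation): joint-space move of the TCP to a pose.
- ctrl.servo_line(position, orientation=None, rate=0.15, f_stop=None): straight line of the TCP; orientation=None keeps the orientation; rate is the mean speed in m/s. With f_stop (N) it stops when the force on the tool has changed by that much, and returns True; else False.
- ctrl.move_j(angles): joint-space move.
- ctrl.move_gripper(opening, grip_force=None): opening from 0.0 (shut) to 1.0 (fully open); grip_force is the grip in N (None keeps the last); returns when the fingers have stopped.
- ctrl.sleep(seconds).
- ctrl.inverse_kinematics(position, orientation): joint angles nearest the present ones, or None.
- ctrl.capture(name): name is "side" or "top" or "wrist"; returns a dict with "frame" (480x640x3 uint8, blue, green, red), "depth" (480x640 float32, m along the optical axis (not along the pixel's ray), 0 where there is no reading), "mtx" (3x3 intrinsics, pixels), "xyz" and "attitude" of the camera in the world. Camera axes: x right, y up, looking along -z (the intrinsics and any distortion apply to the point x, -y, -z); pixel columns grow to the right and rows downward; lengths in m; the calibration is good to about 2 mm. The wrist camera is an equidistant fisheye: a pixel r from the principal point sees the ray r / f radians off the axis. A picture is of the moment at which its call begins.
A pose or a line that the arm cannot do raises ctrl.Unreachable and nothing moves.
- ctrl.finish_job(): hands the job in, once; it reports no verdict.
Trained networks look in a picture, given as the dict that the camera call returned (one of the last four; its "shot" number tells which), for a name from the list of things; names that differ only in an ending like _2 or _b are one class to them, and where a whole thing is asked for, a point or a joint stands for the part that bears it (a point fixed in the world has none). Each returns a list of dicts, best first, with "conf" (0 to 1); they miss things now and then, are a little off and sometimes report something else, mostly with a low value. They report only what shows in the picture. A call takes as long as a camera call.
- ctrl.trace(label, picture): "pixels" (480x640 bool, what is visible of it) and "pixel" ([column, row] in pixels, amid what is visible of it).
Readings, each from a call of its own:
- ctrl.get_time_s(): time.
- ctrl.get_joint_pos(): joint angles.
- ctrl.get_joint_vel(): joint speeds.
- ctrl.get_effort(): joint torques, N m.
- ctrl.get_ee_pos(): TCP position.
- ctrl.get_eef_rot(): TCP orientation.
- ctrl.get_ft_force(): force on the tool from outside, world axes, zero at the start.
- ctrl.get_wrist_torque(): the same for the moment, N m.
- ctrl.get_width(): opening from 0.0 (shut) to 1.0 (fully open).
Only numpy, scipy, OpenCV 4.12 (cv2) and the standard library are available. Lean on these libraries where they do the work, as an engineer would, in place of code of your own. Each camera call takes 0.05 s, during which the arm holds its last target. There are 200 camera calls.

TASK

Pick up the round-ended steel gauge rod and lay it in the open V-groove of the length-comparator cradle, then push it along the groove, under the sprung keeper in the bridge, until its nose bears on the hidden sprung stop and stays bearing there when you let go. Be gentle: never press on the stop with more than 12 N beyond the rod's own drag, and leave the things around undisturbed.

Things in the scene. Friction and masses are not known exactly. Their poses are not given: they have to be found in the camera images.
- rod: Plain steel gauge rod with hemispherical ends: 20 mm diameter, 110 mm long overall, about 0.27 kg, lying on the bench to the robot's side of the cradle. Origin at the middle of its axis, x along the axis (either end may lead; both are alike). It may roll.
- cradle: Length-comparator cradle, fixed: grey base plate 250 x 70 x 10 mm with an aluminium 90-degree V-groove along its x, its last 100 mm under a grey bridge 50 mm wide, 71 mm high. Origin under the middle of the plate, on the bench; x runs along the groove from its open end (x = -125 mm) to the stop end, y across, z up. The groove is open from above up to x = +25 mm.
- keeper (a point): Place on the axis of a rod in the groove (cradle x = +45 mm) under the keeper, a sprung steel bar inside the bridge. Once the nose has lifted it the keeper presses on the rod's top: a bump of force at entry, then a steady drag that differs from day to day; together some 3 to 13 N. The drag also keeps the rod from springing back off the stop.
- stop_near (a point): Fixed mark on the same axis at cradle x = +75 mm: the nearest place where the hidden sprung stop's face can be. The stop is set differently each day, its face anywhere from this mark to 20 mm beyond it (towards +x); it cannot be seen in the bridge and must be found by feel. Its pad gives on a spring of 2 N per mm, up to 9 mm. 
- groove_mouth (a point): Open end of the groove, on the axis of a rod lying in it: cradle x = -125 mm, y = 0, 34 mm above the bench. The groove's crests are 28 mm above the bench at y = +-8 mm and slope down outside to 22 mm at y = +-14 mm, so fingers beside or behind the rod can reach about 6 mm below its axis.
- bridge_mouth (a point): The same axis at the mouth of the bridge (cradle x = +25 mm). The opening is 34 mm wide, its roof 56 mm above the bench.
- media_bottle: Bystander: clear bottle with a blue cap, 69x69x129 mm; origin at the centre of its underside. Leave it alone.
- vial_d: Bystander: small capped vial, 25x26x60 mm; origin at the centre of its underside. Leave it alone.
- vial_b: Bystander: small capped vial, 23x24x54 mm; origin at the centre of its underside. Leave it alone.
- tube_b: Bystander: capped conical tube lying on its side, 21x120x21 mm; origin at the centre of its underside. Leave it alone.
- pen_black: Bystander: marker pen lying, 13x126x15 mm; origin at the centre of its underside. Leave it alone.
- stopcock: Bystander: small stopcock lying, 26x44x17 mm; origin at the centre of its underside. Leave it alone.

How it is judged:
On the way, in this order (a step that is already met when the one before it is completed fails the run):
1. the rod lies along the V-groove, down on its flanks, not yet at the stop (y of rod in the frame of cradle between -0.0025 and 0.0025 m and z of rod in the frame of cradle between 0.0315 and 0.0365 m and angle between the x axis of rod and the x axis of cradle, either way round below 0.05 rad and contact force between rod and stop_pad_c0 below 0.3 N), for 0.2 s.
2. the rod presses on the stop with more than 1 N (y of rod in the frame of cradle between -0.0025 and 0.0025 m and z of rod in the frame of cradle between 0.0315 and 0.0365 m and angle between the x axis of rod and the x axis of cradle, either way round below 0.05 rad and contact force between rod and stop_pad_c0 above 1 N), for 0.2 s.
At the end, for the whole second after the job is handed in: The rod lies in the V-groove (axis within 2.5 mm of the groove's, sideways and in height, and within 0.05 rad of its direction), at rest and released, still bearing on the stop (with more than 1 N) (all of step 2 and linear speed of rod below 0.01 m/s); the robot touches nothing.
It fails at once if the rod presses the stop with more than 12 N (contact force between rod and stop_pad_c0 above 12 N).
It fails at once if a bystander is shifted more than 30 mm (distance of any of media_bottle, vial_d, vial_b, tube_b, pen_black, stopcock from where it was at the start of the episode above 0.03 m).
It also fails if it takes over 72 s, if anything falls off the work surface, if the arm or the gripper's body presses on something with over 40 N, if the wrist force passes 120 N, or if a joint passes its speed limit or range.

## Working session

There is one attempt and no reset: what is moved stays moved. The work goes in short steps, each a Python script; the robot and the scene stay as the last script left them, time stands still between calls to the robot, and variables do not carry over. Pictures are saved under pics/ and viewed, on a budget of 10 in all, crops included, one or two more only if the job needs it, and the job is handed in when it is done.

```bash
ls; mkdir -p pics
cat > h.py <<'E'
from cell import ctrl
import numpy as np, cv2
from scipy.spatial.transform import Rotation as R
def rot(a):
    a=np.asarray(a,float)
    return a if a.shape==(3,3) else (R.from_rotvec(a).as_matrix() if a.shape==(3,) else R.from_quat(a).as_matrix())
def cloud(p,mask=None):
    d=p["depth"]; m=(d>0) if mask is None else (mask&(d>0))
    v,u=np.nonzero(m); z=d[v,u]; K=p["mtx"]
    c=np.c_[(u-K[0,2])/K[0,0]*z,-(v-K[1,2])/K[1,1]*z,-z]
    return c@rot(p["attitude"]).T+np.asarray(p["xyz"])
E
python3 - <<'E'
from h import *
for n in ("top","side"):
    p=ctrl.capture(n); cv2.imwrite(f"pics/{n}0.png",p["frame"])
    print(n,p["xyz"],p["attitude"],p["mtx"])
    for l in ("rod","cradle","media_bottle","tube_b","pen_black","stopcock","vial_b"):
        for t in ctrl.trace(l,p)[:2]:
            c=cloud(p,t["pixels"]); 
            print(l,round(t["conf"],2),t["pixel"],t["pixels"].sum(), *(np.round(np.percentile(c,[2,50,98],axis=0),3).tolist() if len(c) else []))
print(ctrl.pinch_z,ctrl.get_eef_rot(),ctrl.get_time_s())
E
```

```text
pics
top [-0.03097724 -0.36557541  0.71655817] [ 0.57846411 -0.39141551 -1.15397128] [[559.54298548   0.         312.82847606]
 [  0.         559.54298548 238.62536757]
 [  0.           0.           1.        ]]
cradle 0.7 [390.8, 224.1] 5776 [0.455, -0.357, 0.007] [0.519, -0.281, 0.027] [0.635, -0.165, 0.066]
media_bottle 0.59 [435.5, 300.6] 3633 [0.37, -0.405, 0.009] [0.385, -0.374, 0.09] [0.42, -0.343, 0.132]
tube_b 0.66 [190.0, 257.8] 691 [0.339, -0.048, 0.003] [0.371, -0.009, 0.018] [0.411, 0.044, 0.022]
tube_b 0.45 [354.9, 338.4] 509 [0.312, -0.297, 0.008] [0.317, -0.287, 0.045] [0.332, -0.275, 0.063]
pen_black 0.92 [265.6, 295.8] 667 [0.313, -0.188, 0.001] [0.347, -0.142, 0.013] [0.389, -0.089, 0.017]
stopcock 0.73 [309.5, 329.6] 219 [0.309, -0.24, 0.007] [0.324, -0.224, 0.012] [0.334, -0.203, 0.019]
vial_b 0.76 [398.1, 338.6] 460 [0.338, -0.35, 0.001] [0.342, -0.34, 0.038] [0.356, -0.329, 0.057]
vial_b 0.69 [358.3, 341.3] 543 [0.312, -0.298, 0.003] [0.317, -0.288, 0.044] [0.332, -0.275, 0.063]
side [0.47016938 0.49451951 0.55729951] [8.99586960e-04 1.41520838e+00 2.77909907e+
[... 490 characters left out ...]
04] [0.408, -0.348, 0.071] [0.438, -0.336, 0.13]
tube_b 0.58 [380.8, 348.3] 945 [0.342, -0.039, 0.009] [0.379, 0.007, 0.017] [0.415, 0.05, 0.021]
pen_black 0.84 [389.4, 279.4] 528 [0.315, -0.181, 0.0] [0.354, -0.13, 0.012] [0.393, -0.083, 0.015]
pen_black 0.56 [383.3, 346.4] 934 [0.342, -0.039, 0.002] [0.379, 0.006, 0.017] [0.416, 0.05, 0.021]
stopcock 0.74 [399.6, 249.1] 189 [0.311, -0.238, -0.001] [0.325, -0.216, 0.01] [0.338, -0.198, 0.018]
vial_b 0.6 [393.5, 215.2] 452 [0.315, -0.29, 0.004] [0.327, -0.275, 0.035] [0.338, -0.27, 0.061]
vial_b 0.56 [377.1, 201.3] 348 [0.34, -0.343, 0.002] [0.351, -0.329, 0.03] [0.361, -0.323, 0.055]
0.0187 [3.06589323e+00 6.85340645e-01 2.07581541e-05] 0.8
```

View pics/top0.png

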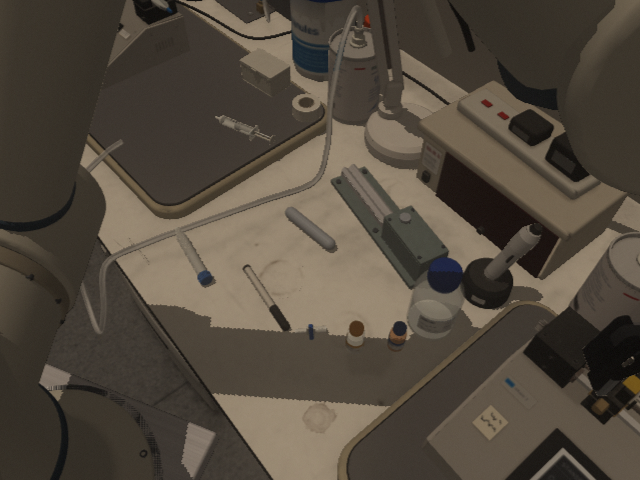

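View pics/side0.png

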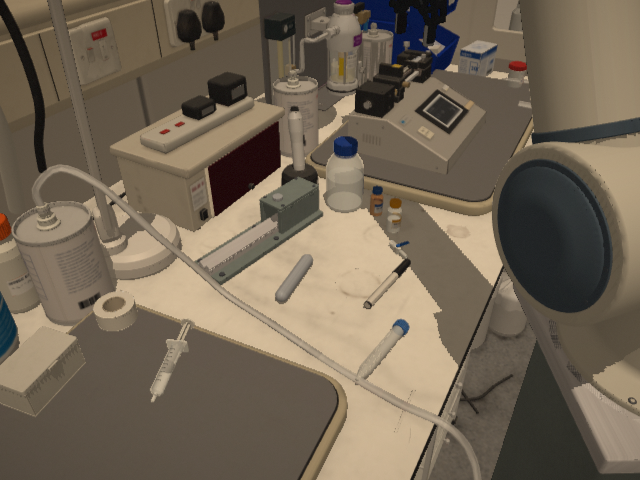

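Top: rod at about (310,228) beside the cradle, whose groove runs from (345,175) to the bridge at (415,240). The bottle (435,300) is close to the stop end. The side view agrees: rod at (294,280), bridge at (290,205). Next I fit the cradle's height model to the depth clouds and fit the rod.

```bash
cat > fit.py <<'E'
from h import *
from scipy.optimize import minimize
def model(x,y):
    y=abs(y); h=np.zeros_like(x)
    h[(abs(x)<.125)&(y<.035)]=.010
    g=(abs(x)<.125)&(y<.014); h[g]=np.where(y<.008,.020+y,.036-y)[g]
    h[(x>.025)&(x<.125)&(y<.025)]=.071
    return h
def fit_cradle(P,q0):
    P=P[(P[:,2]>-.01)&(P[:,2]<.075)]
    def cost(q):
        c,s=np.cos(q[2]),np.sin(q[2]); d=P[:,:2]-q[:2]
        x=c*d[:,0]+s*d[:,1]; y=-s*d[:,0]+c*d[:,1]
        k=(abs(x)<.15)&(abs(y)<.05)
        e=np.minimum(abs(model(x[k],y[k])-P[k,2]),.01)
        return (e.sum()+.004*(~k).sum())/len(P)
    best=None
    for i in range(4):
        s=np.array([[0,0,0],[.01,0,0],[0,.01,0],[0,0,.08]])*(1,-1,1,.5)[i]
        r=minimize(cost,q0,method="Nelder-Mead",options=dict(initial_simplex=np.asarray(q0)+s,xatol=1e-5,fatol=1e-8,maxiter=600))
        q0=r.x
    return r.x,r.fun
E
python3 - <<'E'
from fit import *
A=[]
for n in ("top","side"):
    p=ctrl.capture(n); c=cloud(p)
    k=(c[:,0]>.40)&(c[:,0]<.69)&(c[:,1]>-.42)&(c[:,1]<-.1); A.append(c[k])
    t=ctrl.trace("rod",p)
    if n=="side": rp=cloud(p,t[0]["pixels"])
yaw=np.arctan2(-.165-.0+(-.19),0) if 0 else np.arctan2(-.357+.165,.455-.635)
q=np.array([.545,-.26,yaw])
for P in A+[np.vstack(A)]:
    print(fit_cradle(P[np.random.default_rng(0).permutation(len(P))[:9000]],q))
# rod: region of clouds around side mask
for P in A+[rp]:
    k=(abs(P[:,0]-.498)<.06)&(abs(P[:,1]+.14)<.07)&(P[:,2]>.012)&(P[:,2]<.025)
    Q=P[k]; 
    d=(Q[:,:2]-[.498,-.138]); 
    Q=Q[np.hypot(*d.T)<.07]
    (cx,cy),(w,h),a=cv2.minAreaRect((Q[:,:2]*1000).astype(np.float32))
    m=Q[:,:2].mean(0); u,s,v=np.linalg.svd(Q[:,:2]-m,full_matrices=False)
    pr=(Q[:,:2]-m)@v[0]; 
    print(len(Q),cx,cy,w,h,a,"mean",m,"yaw",np.degrees(np.arctan2(v[0,1],v[0,0])),pr.min(),pr.max(), m+v[0]*(pr.min()+pr.max())/2, np.percentile(Q[:,2],95))
E
```

```text
(array([ 0.55424111, -0.26141915, -2.28638426]), np.float64(0.004167656232844712))
(array([ 0.55761142, -0.25789128, -2.28448244]), np.float64(0.004195461793777118))
(array([ 0.55678328, -0.2574167 , -2.28891466]), np.float64(0.004191068106757706))
663 493.8730773925781 -151.83477783203125 107.9953384399414 20.993330001831055 65.75060272216797 mean [ 0.49057396 -0.15421089] yaw -114.62436567980174 -0.057528474060897186 0.05047632695633317 [ 0.49204316 -0.15100548] 0.022590681686696965
577 495.8414001464844 -147.37185668945312 106.91650390625 19.745107650756836 65.79585266113281 mean [ 0.49616281 -0.1426637 ] yaw 64.48370067077512 -0.05781208039548275 0.04917353393590066 [ 0.4943022  -0.14656168] 0.021032261786769042
587 495.78253173828125 -146.90061950683594 107.7338638305664 19.356168746948242 65.96562194824219 mean [ 0.49645395 -0.14165272] yaw 64.81607943700425 -0.0588720057674172 0.04892477554088675 [ 0.49433755 -0.14615358] 0.021022588769244076
```

```bash
cat >> h.py <<'E'
def down(yaw): return np.pi*np.array([np.cos(yaw/2),np.sin(yaw/2),0])  # tool x at yaw, z down
def wcloud(p,mask=None):
    d=p["depth"]; m=(d>0) if mask is None else (mask&(d>0))
    v,u=np.nonzero(m); z=d[v,u]; K=p["mtx"]
    a,b=(u-K[0,2])/K[0,0],(v-K[1,2])/K[1,1]; r=np.hypot(a,b)+1e-9
    k=r<1.2; a,b,r,z=a[k],b[k],r[k],z[k]; t=np.tan(r)/r
    c=np.c_[a*t*z,-b*t*z,-z]
    return c@rot(p["attitude"]).T+np.asarray(p["xyz"])
def tocradle(P,q):
    c,s=np.cos(q[2]),np.sin(q[2]); d=np.asarray(P)[:,:2]-q[:2]
    return np.c_[c*d[:,0]+s*d[:,1],-s*d[:,0]+c*d[:,1],np.asarray(P)[:,2]]
def rodfit(P,c0,r=.075):
    Q=P[(np.hypot(*(P[:,:2]-c0).T)<r)&(P[:,2]>.008)&(P[:,2]<.027)]
    (cx,cy),(w,h),a=cv2.minAreaRect((Q[:,:2]*1000).astype(np.float32))
    return cx/1000,cy/1000,w,h,a,np.percentile(Q[:,2],95)
E
python3 - <<'E'
from fit import *
q=np.array([.5555,-.259,-2.287])
for n in ("top","side"):
    c=tocradle(cloud(ctrl.capture(n)),q)
    for z0,z1 in ((.03,.08),(.08,.15),(.15,.25),(.25,.45)):
        k=(c[:,2]>z0)&(c[:,2]<z1)&(abs(c[:,0])<.19)&(c[:,1]>-.2)&(c[:,1]<.16)
        H,_,_=np.histogram2d(c[k,0],c[k,1],bins=[np.arange(-.19,.2,.04),np.arange(-.2,.17,.04)])
        print(n,z0,z1); print(H.astype(int)) if k.sum()>10 else print("none")
ctrl.move_pose([.49,-.17,.26],down(np.radians(57)))
p=ctrl.capture("wrist"); cv2.imwrite("pics/w1.png",p["frame"]); c=wcloud(p)
print(p["xyz"],p["mtx"],len(c),ctrl.get_joint_pos(),ctrl.get_time_s())
print(fit_cradle(c[(abs(c[:,0]-.55)<.16)&(abs(c[:,1]+.26)<.16)][::2],q))
print(rodfit(c,np.array([.494,-.149])))
for t in ctrl.trace("rod",p): print("rod",t["conf"],t["pixel"],np.median(wcloud(p,t["pixels"]),axis=0))
E
```

```text
top 0.03 0.08
[[  0   0   0   0 106   0 123 437 408]
 [  0   0   0   6  95   0 145 385 282]
 [  0   0   0   0   6   5   0 262 116]
 [  0   0   0   0   6   5   0 312   0]
 [  0   0   0   0  10   5   0 431   0]
 [  0   0   0   0 303 149   0 483   0]
 [  0   0   0   0 621 341   0 439  81]
 [  0   0   0   0 719 386   0   2 551]
 [ 40  40   0  31   0  40 294  17 243]]
top 0.08 0.15
[[   0    0    0    0  185   41    0  104  345]
 [   0    0    0    0    0    0    0    0    0]
 [   0    0    0    0    0    0    0    0   18]
 [   0    0    0    0    0    0    0  607  451]
 [   0    0    0    0    0    0    0  693  524]
 [   0    0    0    0    0    0    0  749  530]
 [   0    0    0    0    0    0    0  665  589]
 [   0    0    0    0    0    0    0  248  984]
 [   0    0    0  114   27    0    0   16 1117]]
top 0.15 0.25
[[  0   0   0   0   0   0   0  42 119]
 [  0   0   0   0   0   0   0   0   0]
 [  0   0   0   0   0   0   0   0   0]
 [  0   0   0   0   0   0   0   0 104]
 [  0   0   0   0   0   0   0   0 159]
 [  0   0   0   0   0   0   0   0  60]
 [  0   0   0   0   0   0   0   0   0]

[... 1079 characters left out ...]
]
 [  0   0   0   0   0   0   0   0   1]
 [  0   0   0   0   0   0   0   0   0]
 [  0   0   0   0   0   0   0   0   0]]
side 0.25 0.45
none
[ 0.52865742 -0.11072358  0.40340801] [[371.64829954   0.         316.42948756]
 [  0.         371.64829954 247.1890825 ]
 [  0.           0.           1.        ]] 305455 [-4.50684801e-01  3.14938660e-01  1.56375235e+00 -1.56421683e-04
  1.26290461e+00  1.26735225e-01] 2.8167
(array([ 0.555377  , -0.25956189, -2.29063837]), np.float64(0.0037467396381252165))
(0.49551947021484377, -0.15124917602539062, 108.52311706542969, 20.751346588134766, 64.54240417480469, np.float64(0.021500949304091774))
rod 0.95 [309.2, 188.6] [ 0.49587965 -0.149837    0.0192876 ]
```

View pics/w1.png

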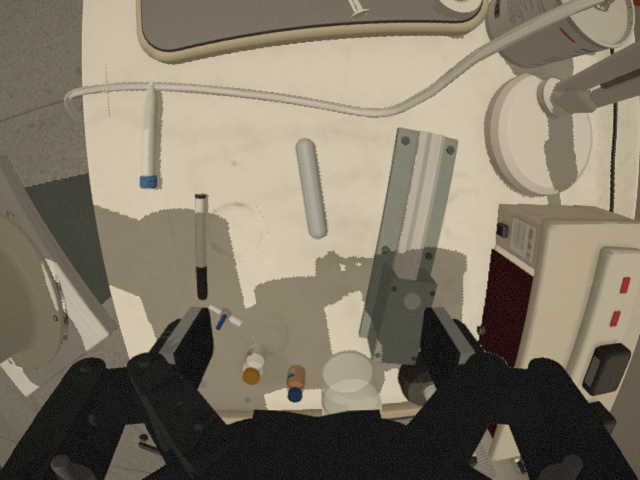

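The wrist view shows the rod at (311,188) and the groove from (428,130) down to the bridge at (410,290). The hose passes near the groove mouth at (390,108), so I measure how close it is to where the tool will be.

Run:
```python
from fit import *
q=np.array([.5554,-.2596,-2.2906])
for n in ("wrist","side","top"):
    p=ctrl.capture(n); c=tocradle((wcloud if n=="wrist" else cloud)(p),q)
    for x0 in np.arange(-.2,-.1,.01):
        k=(c[:,0]>x0)&(c[:,0]<x0+.01)&(abs(c[:,1])<.1)&(c[:,2]>.04)&(c[:,2]<.2)
        if k.sum()>5: print(n,round(x0,2),k.sum(),"y",np.round(np.percentile(c[k,1],[5,95]),3),"z",np.round(np.percentile(c[k,2],[5,95]),3))
# j6 options for flipped yaw at cradle
for xc in (-.1,-.03,.01):
    P=q[:2]+xc*np.array([np.cos(q[2]),np.sin(q[2])])
    for y in (q[2],q[2]+np.pi):
        for z in (.03,.15): print(xc,y,z,ctrl.inverse_kinematics([*P,z],down(y)))
```

```text
wrist -0.2 649 y [-0.002  0.099] z [0.041 0.191]
wrist -0.19 414 y [-0.01   0.097] z [0.041 0.129]
wrist -0.18 389 y [-0.016  0.097] z [0.041 0.108]
wrist -0.17 391 y [-0.022  0.097] z [0.041 0.089]
wrist -0.16 407 y [-0.032  0.097] z [0.041 0.072]
wrist -0.15 301 y [-0.036  0.098] z [0.04  0.053]
wrist -0.14 173 y [0.078 0.099] z [0.04  0.043]
wrist -0.13 141 y [0.081 0.099] z [0.04  0.043]
wrist -0.12 83 y [0.087 0.1  ] z [0.04  0.043]
wrist -0.11 21 y [0.091 0.1  ] z [0.04  0.042]
side -0.2 154 y [-0.007  0.095] z [0.041 0.14 ]
side -0.19 156 y [-0.013  0.097] z [0.04  0.119]
side -0.18 158 y [-0.02   0.097] z [0.04 0.1 ]
side -0.17 161 y [-0.027  0.096] z [0.04  0.081]
side -0.16 153 y [-0.035  0.096] z [0.04  0.062]
side -0.15 56 y [-0.036  0.099] z [0.04  0.045]
side -0.13 30 y [0.083 0.099] z [0.04  0.042]
side -0.12 17 y [0.09 0.1 ] z [0.04  0.042]
top -0.2 207 y [0.    0.099] z [0.041 0.192]
top -0.19 119 y [-0.009  0.097] z [0.041 0.132]
top -0.18 136 y [-0.015  0.096] z [0.041 0.11 ]
top -0.17 122 y [-0.022  0.098] z [0.041 0.091]
top -0.16 139 y [-0.031  0.096] z [0.041 0
[... 1005 characters left out ...]
 7.30432756e-01  1.53141677e+00 -4.44089210e-16
  8.79743128e-01  2.32942393e-01]
-0.03 0.8509926535897931 0.15 [-4.86861281e-01  5.73370534e-01  1.44503636e+00 -4.44089210e-16
  1.12318576e+00  2.32942393e-01]
0.01 -2.2906 0.03 [-5.50775445e-01  7.19314737e-01  1.56274741e+00 -4.44089210e-16
  8.59530508e-01 -2.97256443e+00]
0.01 -2.2906 0.15 [-5.50775445e-01  5.58690354e-01  1.47573544e+00 -4.44089210e-16
  1.10716686e+00 -2.97256443e+00]
0.01 0.8509926535897931 0.03 [-5.50775445e-01  7.19314737e-01  1.56274741e+00 -4.44089210e-16
  8.59530508e-01  1.69028228e-01]
0.01 0.8509926535897931 0.15 [-5.50775445e-01  5.58690354e-01  1.47573544e+00 -4.44089210e-16
  1.10716686e+00  1.69028228e-01]
```

Run:
```python
from fit import *
o=down(np.radians(64.5)); P=[.4955,-.1505]
ctrl.move_gripper(.6,40)
ctrl.move_pose([*P,.10],o)
print(ctrl.servo_line([*P,.004],o,rate=.08,f_stop=15), ctrl.get_ee_pos(),ctrl.get_ft_force())
ctrl.move_gripper(0,40); print("w",ctrl.get_width())
ctrl.servo_line([*P,.12],o,rate=.1)
print(ctrl.get_width(),ctrl.get_ft_force(),ctrl.get_time_s())
q=np.array([.5554,-.2596,-2.2906]); u=np.array([np.cos(q[2]),np.sin(q[2])])
o2=down(q[2]+np.pi)
T=q[:2]-.035*u
ctrl.move_pose([*T,.13],o2)
p=ctrl.capture("wrist"); cv2.imwrite("pics/w2.png",p["frame"]); c=wcloud(p)
k=tocradle(c,q); k=(abs(k[:,0]+.0)<.15)&(abs(k[:,1])<.06)
print(fit_cradle(c[k][::3],q))
p=ctrl.capture("side"); cv2.imwrite("pics/s2.png",p["frame"])
c=tocradle(cloud(p),q); t=ctrl.get_ee_pos()
m=(abs(c[:,2]-t[2]-.006)<.013)&(abs(c[:,0]+.035)<.08)&(abs(c[:,1])<.03)
print(np.round(np.percentile(c[m],[1,50,99],axis=0),4),m.sum(),t,ctrl.get_ft_force())
```

```text
False [ 0.4957728  -0.15059935  0.00440747] [ 1.07509859  0.20557367 -0.00975222]
w 0.21045120952390717
0.21784860817412477 [-1.41634592 -0.27235952 -3.59073568] 7.1833
(array([ 0.55451112, -0.26077733, -2.29215472]), np.float64(0.0018657411283304025))
[[-0.0904 -0.0245  0.1276]
 [-0.0472 -0.0093  0.1408]
 [ 0.0126  0.0141  0.148 ]] 760 [ 0.57755469 -0.23253661  0.12931608] [-0.59237492 -0.03520438 -3.6903177 ]
```

View pics/w2.png

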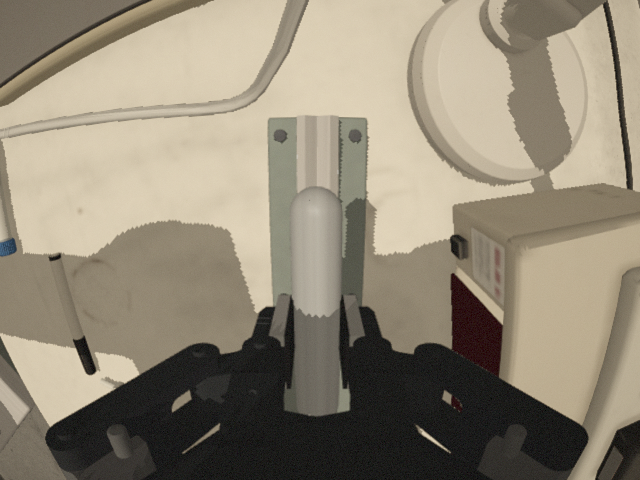

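View pics/s2.png

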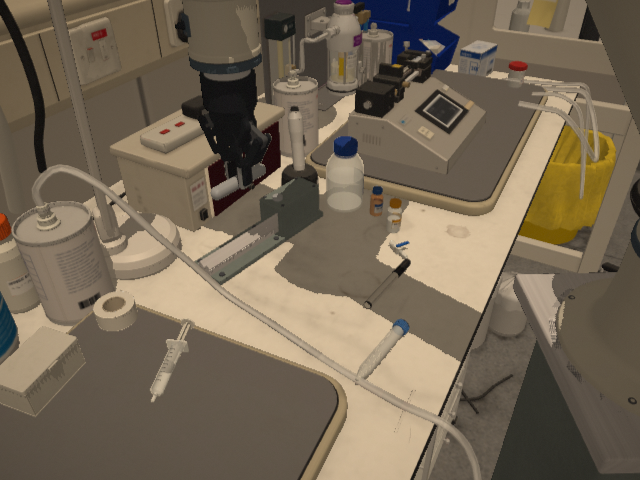

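Wrist view: the rod is level, gripped at its middle, and in line with the groove (rod at column 317, groove at 318). I lower and lay it.

Run:
```python
from fit import *
q=np.array([.5548,-.2604,-2.2916]); u=np.array([np.cos(q[2]),np.sin(q[2])])
o=down(q[2]+np.pi); T=q[:2]-.035*u
ctrl.servo_line([*T,.036],o,rate=.08)
print(ctrl.get_ft_force())
print(ctrl.servo_line([*T,.0265],o,rate=.01,f_stop=3),ctrl.get_ee_pos(),ctrl.get_ft_force())
ctrl.move_gripper(.5); ctrl.sleep(.3)
print(ctrl.get_ft_force(),ctrl.get_width())
ctrl.servo_line([*T,.12],o,rate=.1)
B=q[:2]-.125*u
ctrl.move_gripper(0)
ctrl.servo_line([*B,.12],o,rate=.1)
p=ctrl.capture("side"); cv2.imwrite("pics/s3.png",p["frame"])
t=ctrl.trace("rod",p)
for n in ("side","wrist"):
    p=ctrl.capture(n); t=ctrl.trace("rod",p)
    if n=="wrist": cv2.imwrite("pics/w3.png",p["frame"])
    if t:
        c=tocradle((wcloud if n=="wrist" else cloud)(p,t[0]["pixels"]),q)
        c=c[(c[:,2]>.036)&(c[:,2]<.055)]
        print(n,t[0]["conf"],t[0]["pixel"],np.round(np.percentile(c,[1,50,99],axis=0),4),"slope",np.polyfit(c[:,0],c[:,1],1),np.polyfit(c[:,0],c[:,2],1))
print(ctrl.get_time_s())
```

```text
[-1.32767262  0.57096446 -3.4026342 ]
True [ 0.57798109 -0.23417045  0.02854918] [ 1.79497125 -0.27426154  3.84134329]
[-1.03014831  0.01043693  0.59833408] 0.4968438497985166
side 0.67 [246.7, 235.4] [[-0.0907 -0.0116  0.0362]
 [-0.0426 -0.0058  0.0418]
 [ 0.0127  0.0035  0.0456]] slope [-0.01018812 -0.00580055] [0.00453077 0.04155117]
wrist 0.56 [316.0, 405.7] [[-0.0217 -0.0051  0.0428]
 [-0.0078 -0.0005  0.0445]
 [ 0.0032  0.0041  0.0459]] slope [-0.00999072 -0.00043888] [-0.02252035  0.04427018]
13.4167
```

View pics/s3.png

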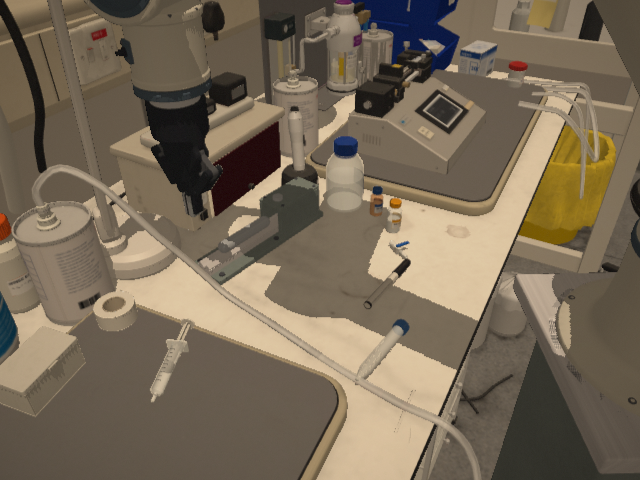

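Rod lies in the groove (image (247,235); top about 44–45 mm, tail near x = −90 mm). Now I push it from behind with the closed fingers.

```bash
cat > push.py <<'E'
from fit import *
q=np.array([.5548,-.2604,-2.2916]); u=np.array([np.cos(q[2]),np.sin(q[2])]); n=np.array([-u[1],u[0]])
o=down(q[2]+np.pi); Z=.0300
def goto(x,rate,f=None,z=Z): return ctrl.servo_line([*(q[:2]+x*u),z],o,rate=rate,f_stop=f)
def F(k=6):
    a=[]
    for _ in range(k): a.append(ctrl.get_ft_force()); ctrl.sleep(.02)
    a=np.array(a); m=a.mean(0); return np.round([-(m[:2]@u),m[:2]@n,m[2],a[:,:2].dot(-u).std()],2)
def X(): return round(float((ctrl.get_ee_pos()[:2]-q[:2])@u),5)
E
python3 - <<'E'
from push import *
goto(-.110,.1,z=.12); goto(-.110,.08,15); print("down",ctrl.get_ee_pos()[2],X(),F())
print(goto(-.085,.01,1.5),X(),F())
for x in np.arange(-.080,-.050,.004):
    if x<=X(): continue
    h=goto(x,.03,25); print(x,h,X(),F(3))
    if h: break
print(ctrl.get_time_s())
E
```

```text
down 0.03054185640796953 -0.11014 [ 0.09  0.01 -0.24  0.46]
True -0.10073 [0.33 0.01 0.49 0.58]
-0.08 False -0.07996 [-0.13  0.33 -0.37  0.2 ]
-0.076 False -0.07587 [-0.12  0.01  0.38  0.16]
-0.072 False -0.07189 [ 2.61 -0.18  0.55  0.46]
-0.06799999999999999 False -0.0679 [1.61 0.42 0.64 0.26]
-0.06399999999999999 False -0.06392 [2.   0.19 0.19 0.79]
-0.059999999999999984 False -0.05991 [ 1.81 -0.02  0.45  0.22]
-0.05599999999999998 False -0.05594 [1.82 0.6  1.24 0.31]
-0.05199999999999998 False -0.05194 [1.73 0.89 0.87 0.04]
19.5833
```

Run:
```python
from push import *
for n in ("top","side"):
    p=ctrl.capture(n)
    if n=="side": cv2.imwrite("pics/s4.png",cv2.resize(p["frame"][160:320,170:370],None,fx=4,fy=4)[:600,:800])
    t=ctrl.trace("rod",p)
    for r in t[:2]:
        c=tocradle(cloud(p,r["pixels"]),q); print(n,r["conf"],r["pixel"],np.round(np.percentile(c,[1,50,99],axis=0),4))
print(X(),F(10))
```

```text
top 0.82 [382.2, 204.8] [[-0.0325 -0.0103  0.0339]
 [-0.0089 -0.004   0.0437]
 [ 0.0131  0.0067  0.0469]]
side 0.64 [262.5, 222.0] [[-0.038  -0.012   0.0277]
 [-0.0028 -0.0076  0.0409]
 [ 0.0353  0.0069  0.0454]]
side 0.2 [273.7, 232.7] [[-0.1254 -0.0366  0.0023]
 [ 0.0222 -0.0198  0.0226]
 [ 0.1204  0.0296  0.0671]]
-0.05197 [1.16 0.44 0.8  0.37]
```

View pics/s4.png

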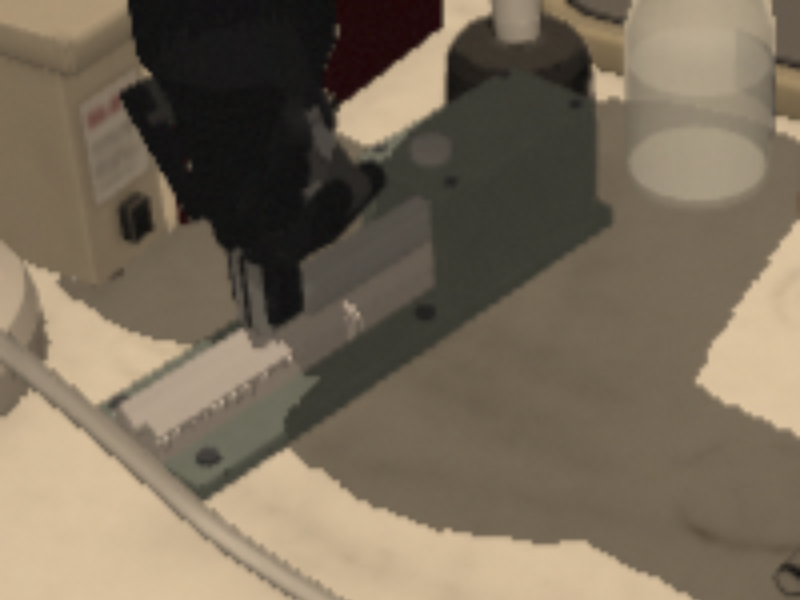

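Tail at about −40 mm, so the nose is at about +70 mm and the push is straight. Next I take small steps and watch for the 2 N/mm ramp.

Run:
```python
from push import *
L=[]; x=X(); end=x+.031
while x<end:
    x+=.0005; h=goto(x,.005,9); f=F(4); L.append(f[0])
    b=np.median(L[:10]); print(round(x*1e3,1),f[0],f[2],h,end=" | ")
    if h or (len(L)>5 and np.mean(L[-2:])>b+3.5) or (ctrl.get_time_s()>52): break
print("\n",b,X(),F(10),ctrl.get_time_s())
```

```text
-51.5 4.25 0.71 False | -51.0 5.05 0.14 False | -50.5 5.46 0.59 False | -50.0 5.17 0.95 False | -49.5 5.21 0.52 False | -49.0 5.2 0.27 False | -48.5 5.2 0.44 False | -48.0 5.04 0.79 False | -47.5 5.15 0.59 False | -47.0 5.44 0.51 False | -46.5 5.09 0.03 False | -46.0 5.39 0.77 False | -45.5 5.05 -0.05 False | -45.0 5.86 0.21 False | -44.5 4.98 1.05 False | -44.0 5.27 0.88 False | -43.5 5.81 0.7 False | -43.0 5.47 0.51 False | -42.5 5.5 0.63 False | -42.0 6.1 0.27 False | -41.5 6.94 0.63 False | -41.0 8.08 -0.02 False | -40.5 8.25 0.59 False | -40.0 9.56 0.23 False | 
 5.1850000000000005 -0.04056 [9.17 0.13 0.22 0.27] 27.725
```

Clear signal: steady drag of 5.2 N, then a ramp of about 2 N/mm to about +4 N on the stop. Drag exceeds that, so the rod should stay put. I back off slowly and check.

Run:
```python
from push import *
def tail():
    for n in ("top","side"):
        p=ctrl.capture(n); r=ctrl.trace("rod",p)
        if r:
            c=tocradle(cloud(p,r[0]["pixels"]),q); c=c[(c[:,2]>.036)&(c[:,2]<.05)&(abs(c[:,1])<.015)]
            print(n,r[0]["conf"],np.round(np.percentile(c,[1,50,99],axis=0),4).tolist())
    return p
ctrl.sleep(.3); tail()
for d in (.0005,.001,.0015,.002,.003): goto(-.0405-d,.005); print(d,F(4)[0],end=" ")
goto(-.055,.03); tail()
goto(-.055,.08,z=.15)
p=tail(); cv2.imwrite("pics/s5.png",p["frame"])
for l in ("media_bottle","vial_b","pen_black","stopcock","tube_b"):
    for r in ctrl.trace(l,p)[:2]: print(l,round(r["conf"],2),r["pixel"])
print(ctrl.get_time_s())
```

```text
top 0.51 [[-0.0239, -0.01, 0.0364], [-0.006, -0.004, 0.044], [0.0122, 0.0062, 0.0477]]
side 0.63 [[-0.0268, -0.0118, 0.0361], [0.0045, -0.0063, 0.042], [0.0352, 0.0048, 0.0455]]
0.0005 2.49 0.001 -0.21 0.0015 -0.29 0.002 -0.08 0.003 0.16 top 0.64 [[-0.0253, -0.0102, 0.0363], [-0.0055, -0.0041, 0.0439], [0.0127, 0.0051, 0.0471]]
side 0.68 [[-0.0302, -0.0119, 0.0361], [-0.0005, -0.0056, 0.0418], [0.0356, 0.0049, 0.0459]]Traceback (most recent call last):
  File "<stdin>", line 13, in <module>
  File "<stdin>", line 7, in tail
    return _quantile_unchecked(
        a, q, axis, out, overwrite_input, method, keepdims, weights)
    return _ureduce(a,
                    func=_quantile_ureduce_func,
    ...<5 lines>...
                    overwrite_input=overwrite_input,
                    method=method)
    r = func(a, **kwargs)
    result = _quantile(arr,
                       quantiles=q,
    ...<2 lines>...
                       out=out,
                       weights=wgt)
    slices_having_nans = np.isnan(arr[-1, ...])
                                  ~~~^^^^^^^^^
IndexError: index -1 is out of bounds for axis 0 with size 0
```

Run:
```python
from push import *
p=ctrl.capture("side"); cv2.imwrite("pics/s5.png",p["frame"])
for l in ("rod","media_bottle","vial_b","pen_black","stopcock","tube_b"):
    for r in ctrl.trace(l,p)[:2]: print(l,round(r["conf"],2),r["pixel"])
goto(-.055,.08,8)
goto(-.044,.03)
for i in range(10):
    x=-.0435+.0004*i; goto(x,.005,2); f=F(6)[0]; print(round(x*1e3,2),X(),f)
    if f>2: break
goto(-.055,.03); goto(-.055,.08,z=.2)
print(X(),ctrl.get_ee_pos(),ctrl.get_time_s())
```

```text
rod 0.83 [264.7, 223.8]
media_bottle 0.82 [346.2, 177.5]
media_bottle 0.67 [401.0, 247.3]
vial_b 0.78 [376.9, 201.5]
vial_b 0.56 [395.4, 215.9]
pen_black 0.61 [388.9, 281.3]
pen_black 0.54 [375.1, 203.7]
stopcock 0.6 [401.8, 248.8]
tube_b 0.94 [383.4, 348.8]
-43.5 -0.0436 -0.11
-43.1 -0.04311 0.03
-42.7 -0.04271 0.16
-42.3 -0.04229 -0.19
-41.9 -0.04187 0.21
-41.5 -0.04151 -0.06
-41.1 -0.04113 0.32
-40.7 -0.04084 2.42
-0.05495 [ 0.59099391 -0.21905031  0.19970479] 40.7167
```

View pics/s5.png

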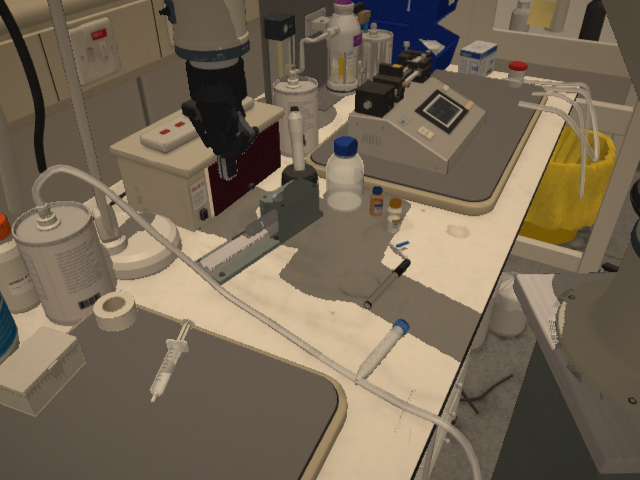

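The re-touch finds the tail at TCP x = −41.0 mm, against −40.6 mm under full push, so the rod has not sprung back. The picture shows the rod in the groove at (265,224) and the bystanders where they were. I'm handing the job in.

```bash
python3 -c "
from cell import ctrl
ctrl.finish_job(); print(ctrl.get_time_s())"
```

```text
the job is handed in; nothing more can be done
the job is handed in; nothing more can be done
```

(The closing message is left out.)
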